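# Open the medicine lockbox by its combination dial

### The arm

A 6-joint arm with a two-finger parallel gripper is mounted at the origin on a cart in front of the work surface, level with it; the furniture and walls round the work are solid. World frame = base frame: x ahead of the robot, y to its left, z up, the work surface at z = 0. Lengths are in m, angles in rad, forces in N, time in s.
With the tool pointing down it reaches from about 0.3 to 0.775 m from the base axis. Payload 14.6 kg.
Tool frame: the origin (TCP) lies between the finger pads, 19 mm behind the fingertips; this is the grasp point; z points along the fingers, y is the line along which they close (so a half turn about z gives the same grasp; the last joint's range is limited). The gripper opens to 94 mm and grips with 3 to 60 N. Pads are 16 mm wide; open, the fingers measure 119 mm over their backs; the gripper's body (75 mm by 177 mm) begins 78 mm behind the grasp point.
Start: joints at [-1.21, 0.3, 1.521, -0, 1.321, -0.067], TCP at [0.228, -0.5, 0.224] pointing down, gripper open.
Joint ranges: [-3.03, 3.03], [-0.79, 2.21], [0.23, 2.52], [-1.04, 4.18], [0, 3.07], [-2.55, 2.55]. Speed limits (rad/s): [2.22, 2.22, 2.57, 3.14, 3.14, 3.14].

### API

Orientations are given as [roll, pitch, yaw] about the fixed x, y, z axes, in that order (R = Rz(yaw) Ry(pitch) Rx(roll)).
In Python, from station import ctrl, cams gives the robot as it stands. The module is installed in compiled form; this text tells all that it offers.
- The arm moves only by the tool arm_command, never from a script. Its argument "plan" is a list that holds one entry, the list of rows, each a list of 7 numbers: the shift along the tool's x, y, z in fractions of the full range, 1 being 800 mm, then the turn, a rotation vector about the tool's x, y, z in fractions of the full range, 1 being pi rad, then the closure, from -1 (fully open) to 1 (shut). A call has 1 to 12 rows; each row is the pose to reach, as a shift and turn from the pose commanded when the call began, along the tool's axes at that moment; what a row does not reach only later rows make up. A row lasts 1/10 s, in which the tool goes at most 50 mm and 8.59 degrees, less where a joint would pass 70% of its speed; a pose out of reach is approached as far as the arm can. No shift or turn number may pass 1 either way. A call with a gripper value outside its range is refused whole. The fingers move at their own pace and stop on an object; "squeeze" is the grip in N (left out, the last holds). Time passes only in rows, so rows that repeat a pose let the fingers close. It gives the time, the measured TCP pose, the force, the opening and the grip force at its end, in the units of the state.
- ctrl.get_obs(): the state, without advancing time (a new reading comes with each control period).
- cams.camera(name): name is "scene" or "top" or "wrist"; returns (picture, depth): 384x512x3 uint8, blue, green, red; 384x512 float32, m along the optical axis (not along the pixel's ray), 0 where there is no reading.
- cams.camera_info(name): a dict with "fx", "fy", "cx", "cy" (pixels), "world_to_cam" (4x4, takes a point from world to camera coordinates). Camera axes: x right, y down, z forward; pixel columns grow to the right and rows downward; lengths in m; the calibration is good to about 2 mm. A picture is of the moment at which its call begins: read the wrist's pose just before it. camera_info takes no time and is no camera call; for the wrist camera it gives the pose at the moment of the call.
- ctrl.hand_in(): hands the job in; it is judged then, once.
The state is a dict: "time_s": time; "qpos": joint angles; "joint_vel": joint speeds; "tau": joint torques, N m; "ee_pos": TCP position; "eef_rot": TCP orientation; "force": force on the tool from outside, world axes, zero at the start; "moment": the same for the moment, N m; "grip_width": finger opening in m; "grip_force": force on a finger pad.
Only numpy, scipy, OpenCV 4.12 (cv2) and the standard library are available. Lean on these libraries where they do the work, as an engineer would, in place of code of your own. Each camera call takes 0.05 s, during which the arm holds its last target. There are 200 camera calls.

### The job

Unlock the white medicine lockbox and open it: starting from wherever the dial stands, turn it right (clockwise) to the 2 o'clock mark, then left to the 11 o'clock mark, going past neither, then slowly right again until you feel the lock drop in and the dial stop. The last number was never written down (it lies somewhere between 11 and 1 o'clock), so feel for that stop and do not force the dial against it or wrench at a locked lid. Then raise the lid, which has a pull tab in front, until it stands upright, let go, and leave everything else on the worktop where it is.

Things in the scene. Friction and masses are not known exactly. Their poses are not given: they have to be found in the camera images.
- lockbox: White steel box, 150 (x) x 190 (y) x 68 mm without lid, fixed to the worktop, green cross on the lid. Origin: centre of its underside. Its x axis points from the front (pull tab side, towards the robot) to the hinge at the back, y to the left, z up. The closed lid covers it from z = 68 to 84 mm; the dial axis is the vertical through x = y = 0.
- dial_grip (a point): Point on the dial's axis, 5 mm under the top of its aluminium grip bar, 112.5 mm above the worktop: the TCP goes here. The bar is 50 mm long, 14 mm thick, 26 mm tall (flat sides, grasp across the 14 mm), on a black disc 58 mm wide whose top is 92 mm up. The point's x axis points along the bar to its red end (the pointer), z up.
- dial (a joint): Angle of the dial in rad, clockwise (right) positive: 0 with the red pointer at the green 12 o'clock mark (hinge side), 0.5236 per clock mark: 2 o'clock = 1.047, 11 o'clock = -0.524, to be set within 0.06; if passed, turn left to -1.7 and start again. No end stops, drag about 0.1 N m. When the bolt drops in, the dial stops within 0.2 more; bear on that stop with less than 0.2 N m beyond the drag.
- lid_tab (a point): Grip point in the middle of the steel pull tab at the front of the lid (tab 28 mm wide in y, 10 mm thick, sticks out 35 mm; this point is 24 mm in front of the lid's edge and 76 mm up when shut). Grasp it across its 28 mm, fingers on both sides, TCP here or up to 6 mm above; the tab may swivel between the fingers as the lid rises.
- lid_hinge (a point): Middle of the lid's hinge line at the back of the box, 68 mm up; the line runs along the box's y. The tab's grip point is 179 mm in front of it and 8 mm above it when the lid is shut.
- lid (a joint): Opening angle of the lid in rad: 0 shut, 1.8 at its stop, about 1.57 upright. It has a stiff friction hinge (about 4 N at the tab lifts it) and stays at any angle. While locked it cannot rise more than 0.02; do not pull a locked lid with more than 20 N.
- glass: Small clear drinking glass, 48 mm wide, 61 mm tall, origin under its centre. Leave alone.
- cup: Black and cream espresso cup, 60 mm wide, 53 mm tall, origin under its centre. Leave alone.

How it is judged:
By the outcome, as a careful person would: the job done as asked, in the order asked, and still so for the second after the job is handed in, with the robot touching nothing.
It also fails if it takes over 70 s, if anything falls off the work surface, if the arm or the gripper's body presses on something with over 40 N, if the wrist force passes 120 N, or if a joint passes its speed limit or range.

## Working session

There is one attempt and no reset: what is moved stays moved. The work goes in short steps, Python scripts to look and compute and a tool call to move; the robot and the scene stay as the last step left them, time stands still between calls to the robot, and variables do not carry over. Pictures are saved under pics/ and viewed, at most 10 in all, crops included, and the job is handed in when it is done.

Besides the shell and the picture viewer there is one more tool, called after ">>>" by a JSON object that holds its "fn" and its "kwargs". arm_command: Moves the arm, as the interface text tells. Its arguments: {"type":"object","properties":{"plan":{"type":"array"},"squeeze":{"type":"number"}},"required":["plan"]}

```bash
mkdir -p pics
python3 - <<'E'
from station import ctrl,cams
import cv2,numpy as np
o=ctrl.get_obs();print({k:np.round(v,4) for k,v in o.items()})
for n in("scene","top"):
    p,d=cams.camera(n);np.savez(f"{n}.npz",p=p,d=d);i=cams.camera_info(n);print(n,i["fx"],i["cx"],i["cy"],np.round(i["world_to_cam"],3).tolist());cv2.imwrite(f"pics/{n}.png",p)
p=[cv2.imread(f"pics/{n}.png") for n in("scene","top")]
cv2.imwrite("pics/top2.png",cv2.resize(p[1],(800,600)))
E
```

```text
{'time_s': np.float64(0.0), 'qpos': array([-1.2096,  0.3005,  1.5216, -0.    ,  1.3207, -0.0666]), 'joint_vel': array([-0.0013, -0.0005, -0.    , -0.0001,  0.0004, -0.0002]), 'tau': array([-1.50000e-03, -5.31813e+01, -3.52732e+01,  7.08000e-02,
        2.45000e-02, -1.00000e-04]), 'ee_pos': array([ 0.2281, -0.5002,  0.2237]), 'eef_rot': array([-3.1405e+00, -1.0000e-04,  4.2780e-01]), 'force': array([ 0.0111, -0.1632,  0.2034]), 'moment': array([ 0.0372, -0.0137, -0.0365]), 'grip_force': np.float64(0.0), 'grip_width': np.float64(0.0935)}
scene 405.54903328591524 254.69258609807062 193.04008473367477 [[-0.631, -0.776, -0.003, 0.453], [-0.592, 0.484, -0.645, 0.306], [0.502, -0.406, -0.764, 1.122], [0.0, 0.0, 0.0, 1.0]]
top 374.47190608973534 258.8483155515775 188.2983050438462 [[-0.026, -0.999, -0.028, 0.178], [-0.993, 0.029, -0.11, 0.534], [0.111, 0.024, -0.994, 1.345], [0.0, 0.0, 0.0, 1.0]]
```

View pics/top2.png

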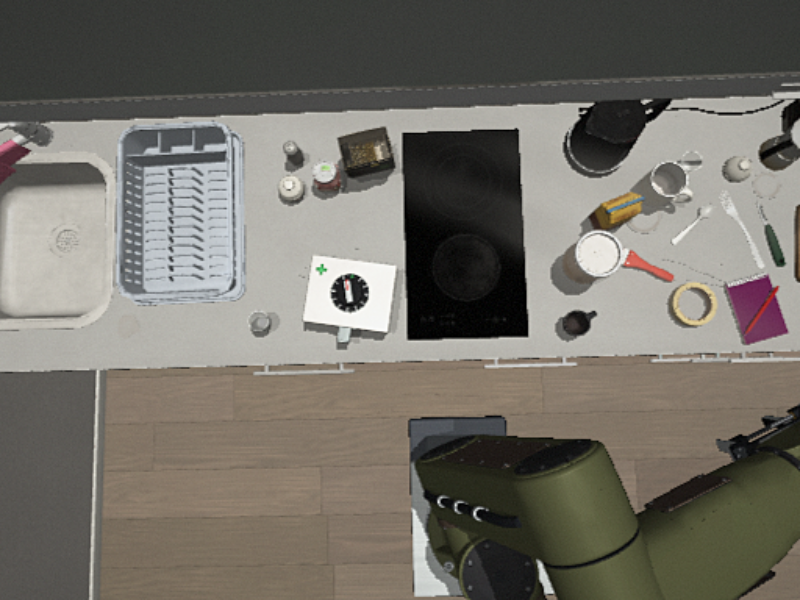

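View pics/scene.png

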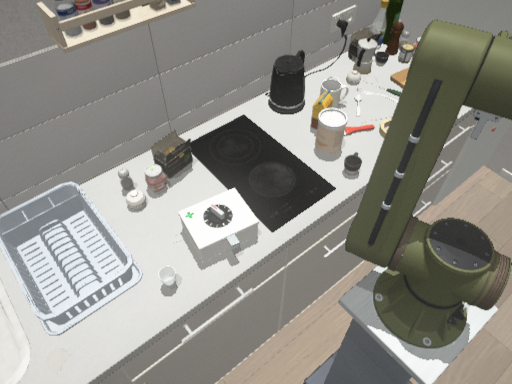

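The lid is at about (350,293) in the enlarged top view and (217,218) in the scene view. The pointer is near 12 o'clock, the glass is at (260,322) and the cup at (575,322) in the top view. Next I measure the box.

```bash
cat > h.py <<'E'
from station import ctrl,cams
import cv2,numpy as np
from scipy.spatial.transform import Rotation as R
def ray(i,uv,z):
    T=i["world_to_cam"];Rm,t=T[:3,:3],T[:3,3];c=-Rm.T@t
    uv=np.atleast_2d(uv).astype(float)
    d=np.c_[(uv[:,0]-i["cx"])/i["fx"],(uv[:,1]-i["cy"])/i["fy"],np.ones(len(uv))]@Rm
    return c+d*((z-c[2])/d[:,2])[:,None]
def red(p):
    h=cv2.cvtColor(p,cv2.COLOR_BGR2HSV);return (((h[...,0]<10)|(h[...,0]>170))&(h[...,1]>110)&(h[...,2]>70)).astype(np.uint8)
def green(p):
    h=cv2.cvtColor(p,cv2.COLOR_BGR2HSV);return ((abs(h[...,0].astype(int)-60)<20)&(h[...,1]>100)&(h[...,2]>70)).astype(np.uint8)
E
python3 - <<'E'
from h import *
z=np.load("top.npz");p=z["p"];i=cams.camera_info("top")
m=(p.min(2)>222).astype(np.uint8);m[:150]=0;m[225:]=0;m[:,:185]=0;m[:,262:]=0
c=max(cv2.findContours(m,0,2)[0],key=cv2.contourArea);r=cv2.minAreaRect(c);print(r)
b=cv2.boxPoints(r);w=ray(i,b,.084);print(w.round(3),w.mean(0))
for n,(u,v) in dict(glass=(260*.64,322*.64),cup=(572*.64,322*.64),tab=(344*.64,336*.64)).items(): print(n,ray(i,(u,v),.05))
q=np.argwhere(red(p)[150:225,185:262]);print(len(q),q.mean(0) if len(q) else 0)
E
```

```text
((223.2549591064453, 187.2765655517578), (54.21089553833008, 42.42591857910156), 7.853313446044922)
[[0.482 0.395 0.084]
 [0.632 0.373 0.084]
 [0.599 0.181 0.084]
 [0.45  0.205 0.084]] [0.54074538 0.28840337 0.084     ]
glass [[0.48156467 0.50047984 0.05      ]]
cup [[ 0.46138105 -0.21937384  0.05      ]]
tab [[0.44370362 0.30506819 0.05      ]]
4 [31.5 36.5]
```

Careful with the scale: shifts go in shares of 800 mm and turns go in shares of pi rad. That gives: 610 mm / 800 = 0.7625, -126 mm / 800 = -0.1575, -2.55 rad / 3.1416 = -0.8117.

>>> {"fn": "arm_command", "kwargs": {"plan": [[[0.7625, -0.7375, -0.1575, 0, 0, -0.8117, -1], [0.7625, -0.7375, -0.1575, 0, 0, -0.8117, -1], [0.7625, -0.7375, -0.1575, 0, 0, -0.8117, -1], [0.7625, -0.7375, -0.1575, 0, 0, -0.8117, -1], [0.7625, -0.7375, -0.1575, 0, 0, -0.8117, -1], [0.7625, -0.7375, -0.1575, 0, 0, -0.8117, -1], [0.7625, -0.7375, -0.1575, 0, 0, -0.8117, -1], [0.7625, -0.7375, -0.1575, 0, 0, -0.8117, -1], [0.7625, -0.7375, -0.1575, 0, 0, -0.8117, -1], [0.7625, -0.7375, -0.1575, 0, 0, -0.8117, -1], [0.7625, -0.7375, -0.1575, 0, 0, -0.8117, -1], [0.7625, -0.7375, -0.1575, 0, 0, -0.8117, -1]]]}}

```text
time_s: 1.3
ee_pos: [0.4453, 0.0542, 0.3127]
eef_rot: [3.142, 0.0, 2.234]
force: [0.5, -1.1, -0.2]
grip_width: 0.094
grip_force: 0.0
```

```bash
cat > to.py <<'E'
from h import *
import sys
def to(pos,yaw):
    o=ctrl.get_obs();A=R.from_euler("xyz",o["eef_rot"]);B=R.from_euler("xyz",[np.pi,0,yaw])
    print("t",o["time_s"],"q",o["qpos"].round(2),"at",o["ee_pos"].round(4),o["eef_rot"].round(3))
    print("shift mm",(A.inv().apply(np.array(pos)-o["ee_pos"])*1e3).round(1),"rot",(A.inv()*B).as_rotvec().round(3))
if __name__=="__main__": a=list(map(float,sys.argv[1:]));to(a[:3],a[3])
E
python3 to.py .541 .288 .35 2.98
```

```text
t 1.3 q [ 0.04  0.01  1.65 -0.    1.48 -0.62] at [0.4453 0.0542 0.3127] [3.142 0.    2.234]
shift mm [125.3 219.4 -37.3] rot [ 0.     0.    -0.746]
```

Converted, 215 mm / 800 = 0.2688, 125 mm / 800 = 0.1563, -0.74 rad / 3.1416 = -0.2355.

>>> {"fn": "arm_command", "kwargs": {"plan": [[[0.1563, 0.2688, -0.0463, 0, 0, -0.2355, -1], [0.1563, 0.2688, -0.0463, 0, 0, -0.2355, -1], [0.1563, 0.2688, -0.0463, 0, 0, -0.2355, -1], [0.1563, 0.2688, -0.0463, 0, 0, -0.2355, -1], [0.1563, 0.2688, -0.0463, 0, 0, -0.2355, -1], [0.1563, 0.2688, -0.0463, 0, 0, -0.2355, -1], [0.1563, 0.2688, -0.0463, 0, 0, -0.2355, -1], [0.1563, 0.2688, -0.0463, 0, 0, -0.2355, -1], [0.1563, 0.2688, -0.0463, 0, 0, -0.2355, -1]]]}}

```text
time_s: 2.2
ee_pos: [0.5389, 0.2811, 0.3499]
eef_rot: [3.141, 0.0, 2.966]
force: [-0.4, 0.7, 0.5]
grip_width: 0.0941
grip_force: 0.0
```

Run:
```python
from h import *
o=ctrl.get_obs();print(o["time_s"],o["ee_pos"],o["eef_rot"],o["qpos"].round(2),o["moment"])
i=cams.camera_info("wrist");p,d=cams.camera("wrist");np.savez("w.npz",p=p,d=d,T=i["world_to_cam"]);cv2.imwrite("pics/w1.png",p);print(i)
```

```text
2.2 [0.53888183 0.28111937 0.34987144] [3.14132543e+00 4.95111669e-04 2.96579038e+00] [ 0.42  0.38  1.13 -0.    1.63 -0.97] [ 0.05267132 -0.10726886 -0.03063071]
{'fx': 305.03932151909254, 'fy': 305.03932151909254, 'cx': 255.79294245419104, 'cy': 191.20473384257858, 'world_to_cam': array([[ 1.76050469e-01,  9.84380767e-01,  8.59109347e-04,
        -3.72702218e-01],
       [ 9.55129302e-01, -1.71030069e-01,  2.41819625e-01,
        -5.23080649e-01],
       [ 2.38189522e-01, -4.17518979e-02, -9.70320839e-01,
         3.94957439e-01],
       [ 0.00000000e+00,  0.00000000e+00,  0.00000000e+00,
         1.00000000e+00]])}
```

View pics/w1.png

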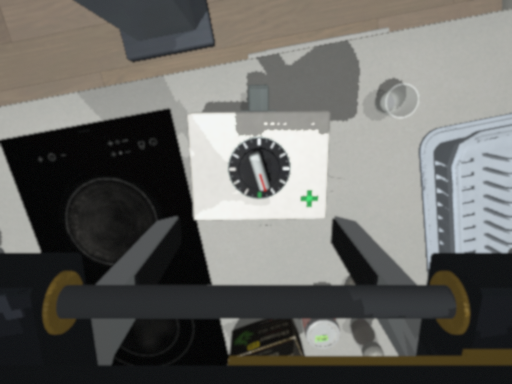

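Wrist view: lid corners are about (188,112), (330,112), (327,217) and (194,219). The dial is at (260,167), its red pointer end at (265,187), the green 12 mark at (260,194) and the tab at (258,97).

Run:
```python
from h import *
z=np.load("w.npz");p=z["p"];i=cams.camera_info("wrist");i["world_to_cam"]=z["T"]
g=p.astype(int)
# lid quad from white mask
m=(p.min(2)>120).astype(np.uint8);m[:, :180]=0;m[:,345:]=0;m[:100]=0;m[225:]=0
hsv=cv2.cvtColor(p,cv2.COLOR_BGR2HSV)
print(p[205,220],p[120,260],p[205,345],p[125,340],p[230,260])
# disc: dark pixels
k=(p.max(2)<70).astype(np.uint8);k[:130]=0;k[205:]=0;k[:,:220]=0;k[:,300:]=0
c=max(cv2.findContours(k,0,2)[0],key=cv2.contourArea);e=cv2.fitEllipse(cv2.convexHull(c));print("disc",e)
D=ray(i,e[0],.092)[0];print(D)
rr=np.argwhere(red(p)[130:205,220:300])[:,::-1]+[220,130];print("red",len(rr),rr.mean(0));P=ray(i,rr.mean(0),.1175)[0]
gg=np.argwhere(green(p)[190:205,245:275])[:,::-1]+[245,190];print("green",len(gg),gg.mean(0));G=ray(i,gg.mean(0),.0922)[0]
# bar: bright pixels within disc
b=(hsv[...,1]<60)&(p.min(2)>110);bb=np.argwhere(b[150:195,246:276])[:,::-1]+[246,150];
print("P",P,"G",G)
a=lambda v:np.arctan2(v[1],v[0])
print("yaw pointer",a(P-D),"yaw G",a(G-D))
cv2.imwrite("pics/crop.png",cv2.resize(p[80:230,175:345],None,fx=4.5,fy=4,interpolation=cv2.INTER_CUBIC))
```

```text
[241 244 244] [152 157 158] [176 182 181] [178 184 183] [180 186 185]
disc ((258.9814453125, 167.52928161621094), (56.687374114990234, 57.43709182739258), 69.17030334472656)
[0.54126808 0.28622122 0.092     ]
red 16 [263.5    186.0625]
green 25 [259. 194.]
P [0.56241406 0.28826939 0.1175    ] G [0.57853261 0.27967827 0.0922    ]
yaw pointer 0.09655731208307158 yaw G -0.1738094031904585
```

View pics/crop.png

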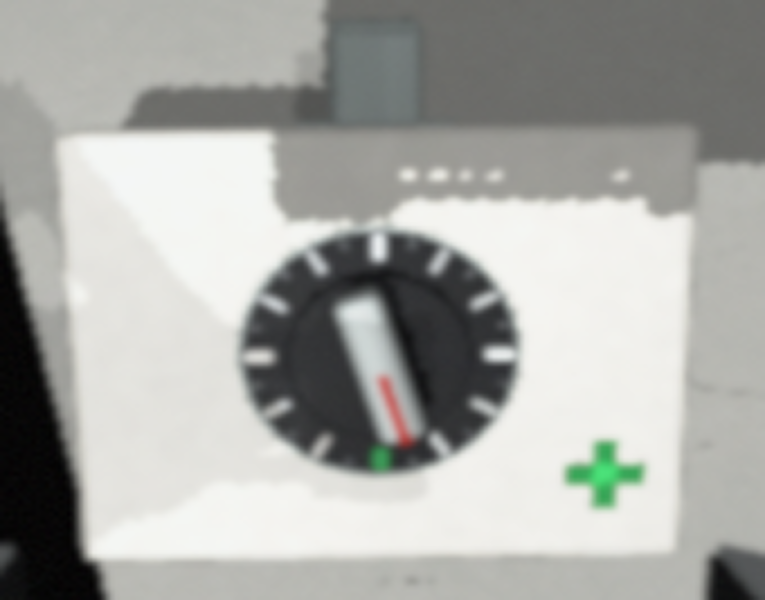

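The crop shows a black ticked plate with the bar running from (358,300) to (403,440), red at the lower end. The green 12 mark is at (380,459), the 6 mark at (378,248), 3 at (259,357) and 9 at (499,354). The tab is at (376,75).

Run:
```python
from h import *
z=np.load("w.npz");p=z["p"];i=cams.camera_info("wrist");i["world_to_cam"]=z["T"]
f=lambda u,v,h: ray(i,(175+(u+.5)/4.5-.5,80+(v+.5)/4-.5),h)[0]
a=lambda v:np.arctan2(v[1],v[0])
N,S,E,W=[f(u,v,.085) for u,v in((380,459),(378,248),(259,357),(499,354))]
print("ticks",(N+S)/2,(E+W)/2,"yaw",a(N-S),a(W-E)-np.pi/2, np.linalg.norm(N-S))
C=[f(u,v,.084) for u,v in((60,133),(694,127),(678,550),(85,557))]
print("lid",np.mean(C,0),"yaw",a(C[1]-C[0])-np.pi/2,a(C[2]-C[3])-np.pi/2,a(C[3]-C[0]),a(C[2]-C[1]),[np.linalg.norm(C[j]-C[j-1]).round(3) for j in range(4)])
B0,B1=f(356,300,.1175),f(404,441,.1175);print("bar",(B0+B1)/2,a(B1-B0),np.linalg.norm(B1-B0),"redline",a(f(406,443,.1175)-f(384,380,.1175)))
print("tab",f(376,75,.081))
# scene: disc check & top check
for n in("top","scene"):
    q=np.load(n+".npz")["p"];j=cams.camera_info(n);m=(q.max(2)<75).astype(np.uint8);k=np.zeros_like(m)
    u,v=(223,187) if n=="top" else (218,215)
    k[v-22:v+22,u-22:u+22]=m[v-22:v+22,u-22:u+22]
    c=max(cv2.findContours(k,0,2)[0],key=cv2.contourArea);e=cv2.fitEllipse(cv2.convexHull(c));print(n,e,ray(j,e[0],.086))
```

```text
ticks [0.54385046 0.28563899 0.085     ] [0.54376674 0.28563844 0.085     ] yaw -0.16623251360662678 -0.16289217778832765 0.07522869755348656
lid [0.54226857 0.28598703 0.084     ] yaw -0.16665854494429255 -0.1632769345235503 -0.17664987117837996 -0.15382185354143463 [np.float64(0.151), np.float64(0.19), np.float64(0.151), np.float64(0.194)]
bar [0.5434909  0.28574334 0.1175    ] 0.11516421708334179 0.04880117101254283 redline 0.12231137053682398
tab [0.45014468 0.30128864 0.081     ]
top ((223.4318084716797, 187.0147705078125), (22.99065399169922, 23.469388961791992), 65.7530746459961) [[0.54092638 0.28729439 0.086     ]]Traceback (most recent call last):
  File "<stdin>", line 16, in <module>
ValueError: max() iterable argument is empty
```

```bash
python3 to.py .5432 .2858 .1145 3.26
```

```text
t 2.25 q [ 0.42  0.38  1.13 -0.    1.63 -0.97] at [0.5389 0.2812 0.35  ] [3.141e+00 1.000e-03 2.966e+00]
shift mm [ -3.2   5.2 235.5] rot [ 0.     0.001 -0.294]
```

Converted, 195 mm / 800 = 0.2438, 190 mm / 800 = 0.2375, -0.294 rad / 3.1416 = -0.0936.

>>> {"fn": "arm_command", "kwargs": {"plan": [[[-0.0038, 0.0063, 0.0625, 0, 0, -0.0477, -1], [-0.0038, 0.0063, 0.125, 0, 0, -0.0936, -1], [-0.0038, 0.0063, 0.175, 0, 0, -0.0936, -1], [-0.0038, 0.0063, 0.2125, 0, 0, -0.0936, -1], [-0.0038, 0.0063, 0.2375, 0, 0, -0.0936, -1], [-0.0038, 0.0063, 0.2438, 0, 0, -0.0936, -1], [-0.0038, 0.0063, 0.2438, 0, 0, -0.0936, -1], [-0.0038, 0.0063, 0.2438, 0, 0, -0.0936, -1]]], "squeeze": 25}}

```text
time_s: 3.05
ee_pos: [0.5434, 0.2866, 0.156]
eef_rot: [3.141, 0.002, -3.022]
force: [0.5, -0.0, 0.5]
grip_width: 0.094
grip_force: 0.0
```

```bash
python3 to.py .5432 .2858 .1142 3.26;python3 - <<'E'
from h import *
i=cams.camera_info("wrist");p,d=cams.camera("wrist");cv2.imwrite("pics/w2.png",p);np.savez("w2.npz",p=p,T=i["world_to_cam"])
T=i["world_to_cam"];v=T[:3,:3]@[.5432,.2858,.1175]+T[:3,3];print(v[:2]/v[2]*i["fx"]+[i["cx"],i["cy"]])
o=ctrl.get_obs();print(o["force"],o["moment"])
E
```

```text
t 3.05 q [ 0.43  0.5   1.41  0.    1.23 -1.26] at [0.5434 0.2866 0.156 ] [ 3.141e+00  2.000e-03 -3.022e+00]
shift mm [ 0.4 -0.8 41.8] rot [0.001 0.002 0.001]
[253.78661558 217.81460632]
[0.67226413 0.42231897 0.23550043] [ 0.03024729 -0.10924759  0.02271788]
```

View pics/w2.png

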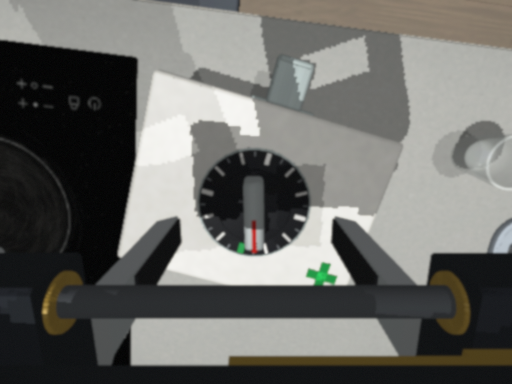

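The wrist view shows the bar vertical between the fingers at column 254, from row 177 to 253. That matches the predicted centre column of 253.8, so I descend and grip.

Converted, 41.5 mm / 800 = 0.0519, 38 mm / 800 = 0.0475.

>>> {"fn": "arm_command", "kwargs": {"plan": [[[0, -0.0013, 0.0188, 0, 0, 0, -1], [0, -0.0013, 0.0375, 0, 0, 0, -1], [0, -0.0013, 0.0475, 0, 0, 0, -1], [0, -0.0013, 0.0519, 0, 0, 0, -1], [0, -0.0013, 0.0519, 0, 0, 0, -1]]]}}

```text
time_s: 3.6
ee_pos: [0.5428, 0.2856, 0.1121]
eef_rot: [-3.141, -0.001, -3.021]
force: [0.2, 0.3, 0.1]
grip_width: 0.094
grip_force: 0.0
```

>>> {"fn": "arm_command", "kwargs": {"plan": [[[0, 0, 0, 0, 0, 0, 1], [0, 0, 0, 0, 0, 0, 1], [0, 0, 0, 0, 0, 0, 1], [0, 0, 0, 0, 0, 0, 1], [0, 0, 0, 0, 0, 0, 1], [0, 0, 0, 0, 0, 0, 1], [0, 0, 0, 0, 0, 0, 1], [0, 0, 0, 0, 0, 0, 1]]]}}

```text
time_s: 4.4
ee_pos: [0.543, 0.2857, 0.1129]
eef_rot: [3.142, 0.0, -3.021]
force: [1.2, -0.4, 0.1]
grip_width: 0.0336
grip_force: 0.0
```

```bash
cat > s.py <<'E'
from h import *
o=ctrl.get_obs();print(o["time_s"],o["ee_pos"].round(4),o["eef_rot"].round(4),"F",o["force"].round(2),"M",o["moment"].round(3),"g",o["grip_width"],o["grip_force"],"q6",o["qpos"][5],"tau6",o["tau"][5],"dial~",round(-.165-((o["eef_rot"][2]%(2*np.pi))-np.pi),4))
E
python3 s.py
```

```text
4.4 [0.543  0.2857 0.1129] [ 3.1416  0.     -3.0214] F [ 1.17 -0.38  0.11] M [ 0.018 -0.144  0.049] g 0.03362720832744503 0.0 q6 -1.266343044375195 tau6 0.00011214289315830683 dial~ -0.2852
```

Converted, -1 mm / 800 = -0.0013.

>>> {"fn": "arm_command", "kwargs": {"plan": [[[0, 0, -0.0013, 0, 0, 0, 1], [0, 0, -0.0013, 0, 0, 0, 1], [0, 0, -0.0013, 0, 0, 0, 1], [0, 0, -0.0013, 0, 0, 0, 1], [0, 0, -0.0013, 0, 0, 0, 1], [0, 0, -0.0013, 0, 0, 0, 1]]]}}

```text
time_s: 5.0
ee_pos: [0.5431, 0.2852, 0.114]
eef_rot: [-3.141, 0.0, -3.021]
force: [-0.4, -5.8, 2.2]
grip_width: 0.0139
grip_force: 25.0
```

```bash
python3 s.py
```

```text
5.0 [0.5431 0.2852 0.114 ] [-3.1408e+00  1.0000e-04 -3.0215e+00] F [-0.44 -5.78  2.23] M [-0.964 -0.129  0.096] g 0.01388439015265546 24.978965520858765 q6 -1.2664249125046536 tau6 0.08050748845562339 dial~ -0.2851
```

Converted, 1.29 rad / 3.1416 = 0.4106.

>>> {"fn": "arm_command", "kwargs": {"plan": [[[0, 0, 0, 0, 0, 0.0382, 1], [0, 0, 0, 0, 0, 0.0796, 1], [0, 0, 0, 0, 0, 0.121, 1], [0, 0, 0, 0, 0, 0.1623, 1], [0, 0, 0, 0, 0, 0.2037, 1], [0, 0, 0, 0, 0, 0.2451, 1], [0, 0, 0, 0, 0, 0.2865, 1], [0, 0, 0, 0, 0, 0.3279, 1], [0, 0, 0, 0, 0, 0.3661, 1], [0, 0, 0, 0, 0, 0.3947, 1], [0, 0, 0, 0, 0, 0.4106, 1], [0, 0, 0, 0, 0, 0.4106, 1]]]}}

```text
time_s: 6.2
ee_pos: [0.5428, 0.2846, 0.114]
eef_rot: [-3.14, 0.001, 1.97]
force: [-3.9, -10.8, 6.2]
grip_width: 0.0138
grip_force: 25.0
```

```bash
python3 s.py;python3 - <<'E'
from h import *
i=cams.camera_info("wrist");p,d=cams.camera("wrist");np.savez("w3.npz",p=p,T=i["world_to_cam"]);cv2.imwrite("pics/w3.png",p)
E
```

```text
6.2 [0.5428 0.2846 0.114 ] [-3.1398e+00  1.5000e-03  1.9696e+00] F [ -3.89 -10.79   6.22] M [-2.006  0.556 -0.038] g 0.013828771238556293 24.99227374792099 q6 0.02554156615908189 tau6 0.8529338613152504 dial~ 1.007
```

View pics/w3.png

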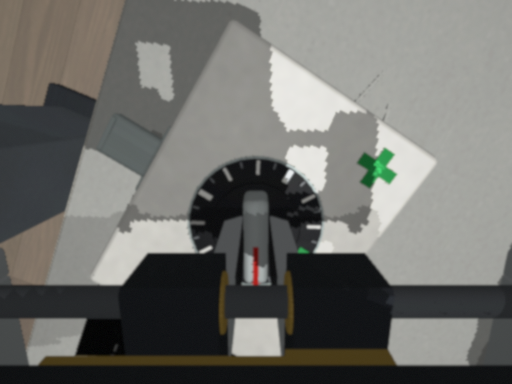

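The dial is still centred in the grip: the bar is vertical at column 256. The 8 o'clock tick at (258,167) leads the bar's tail by about 0.04 rad, which agrees with the computed angle. I finish the turn and relieve the side force.

Converted, -0.8 mm / 800 = -0.001, -0.5 mm / 800 = -0.0006, 0.037 rad / 3.1416 = 0.0118.

>>> {"fn": "arm_command", "kwargs": {"plan": [[[-0.0006, -0.0006, -0.0004, 0, 0, 0.0064, 1], [-0.001, -0.001, -0.0006, 0, 0, 0.0118, 1], [-0.001, -0.001, -0.0006, 0, 0, 0.0118, 1], [-0.001, -0.001, -0.0006, 0, 0, 0.0118, 1]]]}}

```text
time_s: 6.65
ee_pos: [0.5427, 0.2844, 0.1141]
eef_rot: [-3.141, 0.0, 1.935]
force: [2.1, -4.8, -3.1]
grip_width: 0.0135
grip_force: 25.0
```

```bash
python3 s.py
```

```text
6.65 [0.5427 0.2844 0.1141] [-3.1414e+00  5.0000e-04  1.9351e+00] F [ 2.05 -4.81 -3.08] M [-0.954 -0.704 -0.005] g 0.013530678682456913 24.983231127262115 q6 0.05903917984195367 tau6 0.05488184164278209 dial~ 1.0415
```

Converted, -1.52 rad / 3.1416 = -0.4838.

>>> {"fn": "arm_command", "kwargs": {"plan": [[[0, 0, 0, 0, 0, -0.0414, 1], [0, 0, 0, 0, 0, -0.0859, 1], [0, 0, 0, 0, 0, -0.1305, 1], [0, 0, 0, 0, 0, -0.1751, 1], [0, 0, 0, 0, 0, -0.2196, 1], [0, 0, 0, 0, 0, -0.2642, 1], [0, 0, 0, 0, 0, -0.3088, 1], [0, 0, 0, 0, 0, -0.3533, 1], [0, 0, 0, 0, 0, -0.3979, 1], [0, 0, 0, 0, 0, -0.4425, 1], [0, 0, 0, 0, 0, -0.4711, 1], [0, 0, 0, 0, 0, -0.4838, 1]]]}}

```text
time_s: 7.85
ee_pos: [0.5429, 0.2851, 0.1141]
eef_rot: [3.141, 0.001, -2.825]
force: [5.0, 1.9, -5.9]
grip_width: 0.0138
grip_force: 25.0
```

Converted, -0.04 rad / 3.1416 = -0.0127.

>>> {"fn": "arm_command", "kwargs": {"plan": [[[0, 0, 0, 0, 0, -0.0095, 1], [0, 0, 0, 0, 0, -0.0127, 1], [0, 0, 0, 0, 0, -0.0127, 1]]]}}

```text
time_s: 8.15
ee_pos: [0.5429, 0.2852, 0.1141]
eef_rot: [3.141, 0.001, -2.788]
force: [6.1, 1.3, -6.5]
grip_width: 0.014
grip_force: 25.0
```

```bash
python3 s.py;python3 - <<'E'
from h import *
i=cams.camera_info("wrist");p,d=cams.camera("wrist");np.savez("w4.npz",p=p,T=i["world_to_cam"]);cv2.imwrite("pics/w4.png",p)
E
```

```text
8.15 [0.5429 0.2852 0.1141] [ 3.1409e+00  1.2000e-03 -2.7876e+00] F [ 6.08  1.3  -6.52] M [ 0.364 -1.231 -0.089] g 0.014042596241407815 24.98583197593689 q6 -1.5013304056385208 tau6 -0.25754389353096485 dial~ -0.519
```

View pics/w4.png

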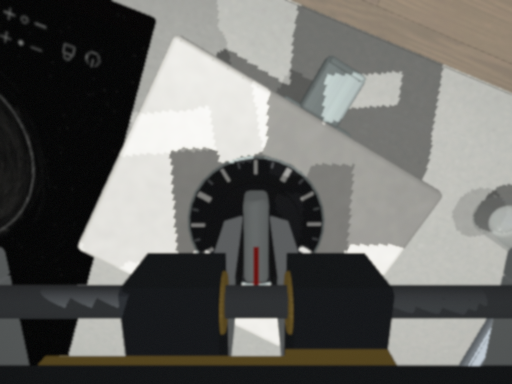

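The 5 o'clock tick at (256,167) lines up with the bar tail at column 256, so the dial is on 11. I lower the grip so that it limits the torque, then feel rightwards in small steps.

Converted, -0.5 mm / 800 = -0.0006, 0.4 mm / 800 = 0.0005, 0.06 rad / 3.1416 = 0.0191.

>>> {"fn": "arm_command", "kwargs": {"plan": [[[-0.0006, -0.0003, 0.0005, 0, 0, 0, 1], [-0.0006, -0.0003, 0.0005, 0, 0, 0, 1], [-0.0006, -0.0003, 0.0005, 0, 0, 0.0064, 1], [-0.0006, -0.0003, 0.0005, 0, 0, 0.0127, 1], [-0.0006, -0.0003, 0.0005, 0, 0, 0.0191, 1]]], "squeeze": 14}}

```text
time_s: 8.7
ee_pos: [0.543, 0.285, 0.1141]
eef_rot: [3.141, 0.0, -2.85]
force: [0.1, 4.4, -1.3]
grip_width: 0.014
grip_force: 14.0
```

```bash
python3 s.py
```

```text
8.7 [0.543  0.285  0.1141] [ 3.1410e+00  3.0000e-04 -2.8501e+00] F [ 0.12  4.43 -1.32] M [ 1.022 -0.203  0.154] g 0.013988887056059355 14.002747535705566 q6 -1.4391815270210264 tau6 -0.3283571172505617 dial~ -0.4565
```

Converted, 0.06 rad / 3.1416 = 0.0191.

>>> {"fn": "arm_command", "kwargs": {"plan": [[[0, 0, 0, 0, 0, 0.0064, 1], [0, 0, 0, 0, 0, 0.0127, 1], [0, 0, 0, 0, 0, 0.0191, 1]]]}}

```text
time_s: 9.0
ee_pos: [0.5431, 0.2849, 0.1141]
eef_rot: [3.141, 0.0, -2.91]
force: [0.8, 5.3, 0.5]
grip_width: 0.0138
grip_force: 14.0
```

```bash
python3 s.py
```

```text
9.0 [0.5431 0.2849 0.1141] [ 3.141e+00  3.000e-04 -2.910e+00] F [0.81 5.35 0.51] M [ 1.195 -0.183  0.054] g 0.013784832841350224 14.002372026443481 q6 -1.3792829028501203 tau6 -0.32190168276429176 dial~ -0.3966
```

Converted, 0.4 mm / 800 = 0.0005, 0.075 rad / 3.1416 = 0.0239.

>>> {"fn": "arm_command", "kwargs": {"plan": [[[0, 0.0005, 0, 0, 0, 0.008, 1], [0, 0.0005, 0, 0, 0, 0.0159, 1], [0, 0.0005, 0, 0, 0, 0.0239, 1]]]}}

```text
time_s: 9.3
ee_pos: [0.5431, 0.285, 0.1141]
eef_rot: [-3.142, 0.0, -2.986]
force: [0.9, 3.4, -0.0]
grip_width: 0.0138
grip_force: 14.0
```

```bash
python3 s.py
```

```text
9.3 [0.5431 0.285  0.1141] [-3.1416e+00  2.0000e-04 -2.9855e+00] F [ 0.91  3.37 -0.03] M [ 0.616 -0.209  0.1  ] g 0.01378433972340989 14.001249521970749 q6 -1.303253393813323 tau6 -0.4228065814822912 dial~ -0.3211
```

Converted, 0.2 mm / 800 = 0.0003, 0.075 rad / 3.1416 = 0.0239.

>>> {"fn": "arm_command", "kwargs": {"plan": [[[0, 0.0003, 0, 0, 0, 0.008, 1], [0, 0.0003, 0, 0, 0, 0.0159, 1], [0, 0.0003, 0, 0, 0, 0.0239, 1]]]}}

```text
time_s: 9.6
ee_pos: [0.5431, 0.285, 0.114]
eef_rot: [-3.141, 0.0, -3.061]
force: [0.3, 0.4, 1.2]
grip_width: 0.014
grip_force: 14.0
```

```bash
python3 s.py
```

```text
9.6 [0.5431 0.285  0.114 ] [-3.1413e+00  1.0000e-04 -3.0606e+00] F [0.29 0.36 1.24] M [ 0.135 -0.303  0.072] g 0.014011526935759761 14.001550376415253 q6 -1.2279600061198286 tau6 -0.42252033948898315 dial~ -0.246
```

Converted, 0.075 rad / 3.1416 = 0.0239.

>>> {"fn": "arm_command", "kwargs": {"plan": [[[0, 0, 0, 0, 0, 0.008, 1], [0, 0, 0, 0, 0, 0.0159, 1], [0, 0, 0, 0, 0, 0.0239, 1]]]}}

```text
time_s: 9.9
ee_pos: [0.5431, 0.285, 0.114]
eef_rot: [-3.141, 0.0, -3.136]
force: [0.9, -1.6, 2.0]
grip_width: 0.0139
grip_force: 14.0
```

```bash
python3 s.py
```

```text
9.9 [0.5431 0.285  0.114 ] [-3.1413e+00  1.0000e-04 -3.1356e+00] F [ 0.94 -1.65  1.99] M [-0.23  -0.303  0.119] g 0.013926806376669668 14.001321494579315 q6 -1.1529508490486267 tau6 -0.41970178484916687 dial~ -0.171
```

Converted, 0.075 rad / 3.1416 = 0.0239.

>>> {"fn": "arm_command", "kwargs": {"plan": [[[0, 0, 0, 0, 0, 0.008, 1], [0, 0, 0, 0, 0, 0.0159, 1], [0, 0, 0, 0, 0, 0.0239, 1]]]}}

```text
time_s: 10.2
ee_pos: [0.543, 0.285, 0.114]
eef_rot: [-3.141, 0.0, 3.073]
force: [0.4, -4.4, 2.8]
grip_width: 0.0138
grip_force: 14.0
```

```bash
python3 s.py
```

```text
10.2 [0.543 0.285 0.114] [-3.1412e+00  1.0000e-04  3.0726e+00] F [ 0.42 -4.37  2.78] M [-0.701 -0.31   0.107] g 0.013777281968997026 14.003104269504547 q6 -1.077985008471241 tau6 -0.4170266445726156 dial~ -0.096
```

Converted, -0.3 mm / 800 = -0.0004, 0.075 rad / 3.1416 = 0.0239.

>>> {"fn": "arm_command", "kwargs": {"plan": [[[0, -0.0004, 0, 0, 0, 0.008, 1], [0, -0.0004, 0, 0, 0, 0.0159, 1], [0, -0.0004, 0, 0, 0, 0.0239, 1]]]}}

```text
time_s: 10.5
ee_pos: [0.543, 0.2849, 0.114]
eef_rot: [3.142, 0.0, 2.998]
force: [1.4, -2.9, 2.3]
grip_width: 0.0142
grip_force: 14.0
```

```bash
python3 s.py
```

```text
10.5 [0.543  0.2849 0.114 ] [3.1415e+00 2.0000e-04 2.9977e+00] F [ 1.41 -2.85  2.25] M [-0.527 -0.46   0.085] g 0.01418945996323843 14.00354415178299 q6 -1.003407644031584 tau6 -0.42084756307303905 dial~ -0.0211
```

Converted, 0.075 rad / 3.1416 = 0.0239.

>>> {"fn": "arm_command", "kwargs": {"plan": [[[0, 0, 0, 0, 0, 0.008, 1], [0, 0, 0, 0, 0, 0.0159, 1], [0, 0, 0, 0, 0, 0.0239, 1]]]}}

```text
time_s: 10.8
ee_pos: [0.543, 0.2849, 0.114]
eef_rot: [-3.142, 0.0, 2.923]
force: [0.7, -3.5, 2.3]
grip_width: 0.0138
grip_force: 14.0
```

```bash
python3 s.py
```

```text
10.8 [0.543  0.2849 0.114 ] [-3.1415e+00  1.0000e-04  2.9227e+00] F [ 0.7  -3.53  2.33] M [-0.629 -0.484  0.118] g 0.013777145288180838 14.000144004821777 q6 -0.928368138187901 tau6 -0.4441002197563648 dial~ 0.0539
```

Converted, 0.075 rad / 3.1416 = 0.0239.

>>> {"fn": "arm_command", "kwargs": {"plan": [[[0, 0, 0, 0, 0, 0.008, 1], [0, 0, 0, 0, 0, 0.0159, 1], [0, 0, 0, 0, 0, 0.0239, 1]]]}}

```text
time_s: 11.1
ee_pos: [0.543, 0.2848, 0.114]
eef_rot: [-3.142, 0.0, 2.848]
force: [1.9, -3.9, 4.1]
grip_width: 0.0141
grip_force: 14.0
```

```bash
python3 s.py
```

```text
11.1 [0.543  0.2848 0.114 ] [-3.1415e+00  1.0000e-04  2.8476e+00] F [ 1.89 -3.94  4.12] M [-0.768 -0.536  0.065] g 0.014071953422131613 14.001316130161285 q6 -0.8533948111698313 tau6 -0.4340926744043827 dial~ 0.1289
```

Converted, -0.3 mm / 800 = -0.0004, 0.075 rad / 3.1416 = 0.0239.

>>> {"fn": "arm_command", "kwargs": {"plan": [[[0, 0, -0.0004, 0, 0, 0.008, 1], [0, 0, -0.0004, 0, 0, 0.0159, 1], [0, 0, -0.0004, 0, 0, 0.0239, 1]]]}}

```text
time_s: 11.4
ee_pos: [0.543, 0.2848, 0.1141]
eef_rot: [-3.141, -0.0, 2.773]
force: [3.7, -4.8, 0.3]
grip_width: 0.0142
grip_force: 14.0
```

```bash
python3 s.py
```

```text
11.4 [0.543  0.2848 0.1141] [-3.1413 -0.      2.7727] F [ 3.66 -4.75  0.28] M [-0.825 -0.723  0.088] g 0.014168523929816917 13.999640196561813 q6 -0.7784103625071158 tau6 -0.43665661476552486 dial~ 0.2039
```

Converted, -0.4 mm / 800 = -0.0005, -0.2 mm / 800 = -0.0003, 0.075 rad / 3.1416 = 0.0239.

>>> {"fn": "arm_command", "kwargs": {"plan": [[[-0.0005, -0.0003, 0, 0, 0, 0.008, 1], [-0.0005, -0.0003, 0, 0, 0, 0.0159, 1], [-0.0005, -0.0003, 0, 0, 0, 0.0239, 1]]]}}

```text
time_s: 11.7
ee_pos: [0.543, 0.2847, 0.114]
eef_rot: [-3.141, -0.001, 2.698]
force: [0.8, -2.0, -0.5]
grip_width: 0.014
grip_force: 14.0
```

```bash
python3 s.py
```

```text
11.7 [0.543  0.2847 0.114 ] [-3.1413e+00 -6.0000e-04  2.6978e+00] F [ 0.79 -2.   -0.45] M [-0.359 -0.258  0.053] g 0.014035266225139214 13.999352753162384 q6 -0.7040751604539667 tau6 -0.4400923289358616 dial~ 0.2788
```

Converted, 0.075 rad / 3.1416 = 0.0239.

>>> {"fn": "arm_command", "kwargs": {"plan": [[[0, 0, 0, 0, 0, 0.008, 1], [0, 0, 0, 0, 0, 0.0159, 1], [0, 0, 0, 0, 0, 0.0239, 1]]]}}

```text
time_s: 12.0
ee_pos: [0.543, 0.2846, 0.1141]
eef_rot: [-3.141, -0.0, 2.623]
force: [-0.2, -1.7, -0.9]
grip_width: 0.014
grip_force: 14.3
```

```bash
python3 s.py
```

```text
12.0 [0.543  0.2846 0.1141] [-3.1412e+00 -4.0000e-04  2.6230e+00] F [-0.22 -1.73 -0.85] M [-0.399 -0.078  0.318] g 0.014011609055111247 14.26843911409378 q6 -0.6292651407574653 tau6 -0.20829882938414812 dial~ 0.3536
```

The moment jumped from about 0.09 to 0.32 N m, which is the stop. I relieve it slightly, release and rise.

Converted, -0.012 rad / 3.1416 = -0.0038.

>>> {"fn": "arm_command", "kwargs": {"plan": [[[0, 0, 0, 0, 0, -0.0038, 1], [0, 0, 0, 0, 0, -0.0038, 1]]]}}

```text
time_s: 12.2
ee_pos: [0.543, 0.2846, 0.1141]
eef_rot: [-3.141, -0.0, 2.638]
force: [-0.4, -2.1, -1.8]
grip_width: 0.0141
grip_force: 14.0
```

```bash
python3 s.py
```

```text
12.2 [0.543  0.2846 0.1141] [-3.1412e+00 -5.0000e-04  2.6377e+00] F [-0.4  -2.12 -1.83] M [-0.208  0.04   0.182] g 0.014118420772667527 14.04589131474495 q6 -0.6440811612604048 tau6 0.10002126451581717 dial~ 0.3389
```

Converted, -80 mm / 800 = -0.1, -65 mm / 800 = -0.0813, -0.012 rad / 3.1416 = -0.0038.

>>> {"fn": "arm_command", "kwargs": {"plan": [[[0, 0, 0, 0, 0, -0.0038, -1], [0, 0, 0, 0, 0, -0.0038, -1], [0, 0, 0, 0, 0, -0.0038, -1], [0, 0, 0, 0, 0, -0.0038, -1], [0, 0, -0.0188, 0, 0, -0.0038, -1], [0, 0, -0.05, 0, 0, -0.0038, -1], [0, 0, -0.0813, 0, 0, -0.0038, -1], [0, 0, -0.1, 0, 0, -0.0038, -1], [0, 0, -0.1, 0, 0, -0.0038, -1]]]}}

```text
time_s: 13.1
ee_pos: [0.544, 0.2849, 0.197]
eef_rot: [3.138, 0.002, 2.649]
force: [0.6, -0.3, -0.4]
grip_width: 0.0824
grip_force: 0.0
```

```bash
python3 s.py
python3 - <<'E'
from h import *
i=cams.camera_info("wrist");p,d=cams.camera("wrist");np.savez("w5.npz",p=p,d=d,T=i["world_to_cam"]);cv2.imwrite("pics/w5.png",p)
E
python3 to.py .4453 .3011 .14 2.977
```

```text
13.1 [0.544  0.2849 0.197 ] [3.1383e+00 2.5000e-03 2.6488e+00] F [ 0.63 -0.3  -0.39] M [ 0.014 -0.156  0.003] g 0.08237668491677969 0.0 q6 -0.6551715481426954 tau6 -0.00028092071261198726 dial~ 0.3278
t 13.15 q [ 0.42  0.46  1.37  0.    1.31 -0.66] at [0.5435 0.2847 0.195 ] [3.140e+00 1.000e-03 2.649e+00]
shift mm [ 94.3 -32.   54.9] rot [ 0.001  0.001 -0.328]
```

View pics/w5.png

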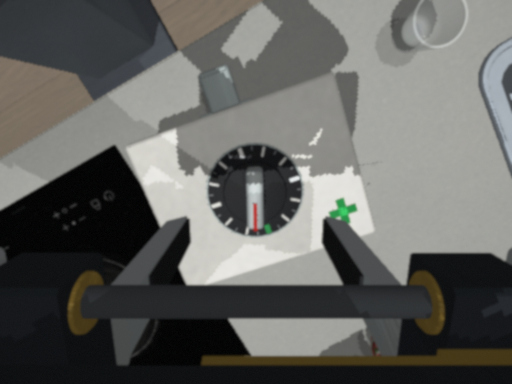

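The freed dial's pointer is at (255,228), about 0.33 rad right of the green mark at (267,229). The tab spans roughly (200,70)–(227,66) at its tip to (210,111)–(238,103) at its root.

Run:
```python
from h import *
z=np.load("w5.npz");p=z["p"];i=cams.camera_info("wrist");i["world_to_cam"]=z["T"]
g=p[55:125,185:255];cv2.imwrite("pics/c5.png",cv2.resize(g,(560,560),interpolation=cv2.INTER_CUBIC))
B=R.from_euler("z",-.165)
f=lambda u,v,h: print((u,v),ray(i,(u,v),h)[0].round(4),(B.inv().apply(ray(i,(u,v),h)[0]-[.543,.2848,0])*1e3).round(1))
for u,v in((200,70),(227,66),(210,111),(238,102)):f(u,v,.081)
f(126,147,.084);f(334,73,.084)
```

```text
(200, 70) [0.4287 0.2949 0.081 ] [-114.4   -8.8   81. ]
(227, 66) [0.4368 0.3167 0.081 ] [-110.   14.   81.]
(210, 111) [0.4618 0.2854 0.081 ] [-80.2 -12.8  81. ]
(238, 102) [0.4668 0.3106 0.081 ] [-79.4  13.   81. ]
(126, 147) [0.4533 0.2044 0.084 ] [-75.2 -94.1  84. ]
(334, 73) [0.4848 0.3933 0.084 ] [-75.3  97.4  84. ]
```

View pics/c5.png

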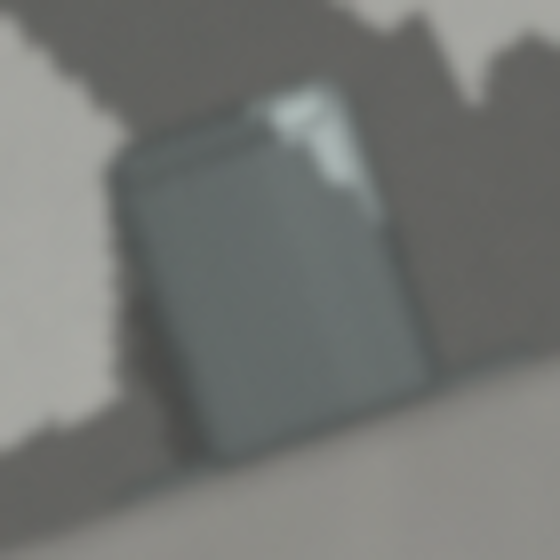

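```bash
python3 to.py .4445 .3022 .15 2.977
```

```text
t 13.15 q [ 0.42  0.46  1.37  0.    1.31 -0.66] at [0.5435 0.2847 0.195 ] [3.140e+00 1.000e-03 2.649e+00]
shift mm [ 95.5 -31.4  44.9] rot [ 0.001  0.001 -0.328]
```

Converted, 95 mm / 800 = 0.1188, 85 mm / 800 = 0.1063, -0.327 rad / 3.1416 = -0.1041.

>>> {"fn": "arm_command", "kwargs": {"plan": [[[0.04, -0.0125, 0, 0, 0, -0.035, -1], [0.08, -0.0263, 0.0125, 0, 0, -0.07, -1], [0.1063, -0.035, 0.0375, 0, 0, -0.1019, -1], [0.1188, -0.0388, 0.0563, 0, 0, -0.1041, -1], [0.1188, -0.0388, 0.0563, 0, 0, -0.1041, -1], [0.1188, -0.0388, 0.0563, 0, 0, -0.1041, -1], [0.1188, -0.0388, 0.0563, 0, 0, -0.1041, -1]]]}}

```text
time_s: 13.85
ee_pos: [0.4457, 0.3022, 0.1497]
eef_rot: [3.141, 0.001, 2.975]
force: [0.5, -0.2, 0.7]
grip_width: 0.0937
grip_force: 0.0
```

```bash
python3 to.py .4445 .3022 .079 2.977
```

```text
t 13.85 q [ 0.53  0.35  1.64 -0.    1.15 -0.88] at [0.4457 0.3022 0.1497] [3.141e+00 1.000e-03 2.975e+00]
shift mm [ 1.2 -0.2 70.7] rot [ 0.     0.001 -0.002]
```

Converted, 70 mm / 800 = 0.0875, 68 mm / 800 = 0.085.

>>> {"fn": "arm_command", "kwargs": {"plan": [[[0.0013, 0, 0.0375, 0, 0, 0, -1], [0.0013, 0, 0.0688, 0, 0, 0, -1], [0.0013, 0, 0.085, 0, 0, 0, -0.5], [0.0013, 0, 0.0875, 0, 0, 0, 0], [0.0013, 0, 0.0875, 0, 0, 0, 1], [0.0013, 0, 0.0875, 0, 0, 0, 1], [0.0013, 0, 0.0875, 0, 0, 0, 1], [0.0013, 0, 0.0875, 0, 0, 0, 1], [0.0013, 0, 0.0875, 0, 0, 0, 1], [0.0013, 0, 0.0875, 0, 0, 0, 1], [0.0013, 0, 0.0875, 0, 0, 0, 1], [0.0013, 0, 0.0875, 0, 0, 0, 1]]], "squeeze": 20}}

```text
time_s: 15.05
ee_pos: [0.4437, 0.3012, 0.0793]
eef_rot: [-3.139, -0.001, 2.976]
force: [-1.5, -10.7, 5.9]
grip_width: 0.0275
grip_force: 20.0
```

```bash
python3 s.py
```

```text
15.05 [0.4437 0.3012 0.0793] [-3.1388e+00 -7.0000e-04  2.9759e+00] F [ -1.46 -10.68   5.87] M [-2.075  0.302  0.054] g 0.027505760991904188 20.00793233513832 q6 -0.8752790802451887 tau6 0.09093511383980513 dial~ 0.0006
```

Converted, -6 mm / 800 = -0.0075, -4 mm / 800 = -0.005.

>>> {"fn": "arm_command", "kwargs": {"plan": [[[0, -0.001, 0, 0, 0, 0, 1], [0, -0.001, -0.0025, 0, 0, 0, 1], [0, -0.001, -0.005, 0, 0, 0, 1], [0, -0.001, -0.0075, 0, 0, 0, 1]]]}}

```text
time_s: 15.45
ee_pos: [0.4439, 0.301, 0.0849]
eef_rot: [-3.14, -0.0, 2.976]
force: [3.7, -5.6, -6.0]
grip_width: 0.0276
grip_force: 20.0
```

```bash
python3 s.py
```

```text
15.45 [0.4439 0.301  0.0849] [-3.1405e+00 -1.0000e-04  2.9757e+00] F [ 3.69 -5.56 -5.96] M [-0.832 -0.687  0.084] g 0.02756344488499124 19.9990251660347 q6 -0.8763620058669621 tau6 0.03980503650382161 dial~ 0.0009
```

It rises freely (6 N, 5.6 mm), so it is unlocked. Now I follow the arc.

Converted, -98 mm / 800 = -0.1225, -88.5 mm / 800 = -0.1106.

>>> {"fn": "arm_command", "kwargs": {"plan": [[[-0.0013, 0, -0.01, 0, 0, 0, 1], [-0.0025, 0, -0.0213, 0, 0, 0, 1], [-0.005, 0, -0.0338, 0, 0, 0, 1], [-0.0088, 0, -0.0475, 0, 0, 0, 1], [-0.0138, 0, -0.0613, 0, 0, 0, 1], [-0.0188, 0, -0.0738, 0, 0, 0, 1], [-0.025, 0, -0.0863, 0, 0, 0, 1], [-0.0313, 0, -0.0988, 0, 0, 0, 1], [-0.0388, 0, -0.1106, 0, 0, 0, 1], [-0.0475, 0, -0.1225, 0, 0, 0, 1], [-0.0475, 0, -0.1225, 0, 0, 0, 1]]]}}

```text
time_s: 16.55
ee_pos: [0.482, 0.2948, 0.1848]
eef_rot: [-3.141, 0.001, 2.975]
force: [-0.3, -8.0, 0.3]
grip_width: 0.0273
grip_force: 20.0
```

```bash
python3 s.py
```

```text
16.55 [0.482  0.2948 0.1848] [-3.1415e+00  9.0000e-04  2.9753e+00] F [-0.27 -8.04  0.31] M [-1.285  0.229  0.058] g 0.027312282180413334 20.00209629535675 q6 -0.919895747017642 tau6 -0.05352372885681689 dial~ 0.0013
```

Converted, -105 mm / 800 = -0.1313, -92 mm / 800 = -0.115.

>>> {"fn": "arm_command", "kwargs": {"plan": [[[-0.01, -0.0005, -0.01, 0, 0, 0, 1], [-0.0188, -0.001, -0.02, 0, 0, 0, 1], [-0.0288, -0.001, -0.03, 0, 0, 0, 1], [-0.04, -0.001, -0.0388, 0, 0, 0, 1], [-0.0513, -0.001, -0.0463, 0, 0, 0, 1], [-0.0638, -0.001, -0.0538, 0, 0, 0, 1], [-0.0763, -0.001, -0.06, 0, 0, 0, 1], [-0.0888, -0.001, -0.0663, 0, 0, 0, 1], [-0.1013, -0.001, -0.0713, 0, 0, 0, 1], [-0.115, -0.001, -0.0763, 0, 0, 0, 1], [-0.1313, -0.001, -0.08, 0, 0, 0, 1], [-0.1313, -0.001, -0.08, 0, 0, 0, 1]]]}}

```text
time_s: 17.75
ee_pos: [0.5863, 0.2776, 0.2482]
eef_rot: [3.139, 0.002, 2.976]
force: [2.5, 4.9, -3.1]
grip_width: 0.0278
grip_force: 20.0
```

```bash
python3 s.py
```

```text
17.75 [0.5863 0.2776 0.2482] [3.1393e+00 1.7000e-03 2.9756e+00] F [ 2.47  4.9  -3.05] M [ 1.043 -0.567  0.002] g 0.027821005202228213 20.00136137008667 q6 -1.019522322517993 tau6 -0.19300210755318403 dial~ 0.001
```

Converted, -46 mm / 800 = -0.0575, -3.4 mm / 800 = -0.0043.

>>> {"fn": "arm_command", "kwargs": {"plan": [[[-0.0138, 0.0005, -0.0019, 0, 0, 0, 1], [-0.0275, 0.0005, -0.0038, 0, 0, 0, 1], [-0.0413, 0.0005, -0.0044, 0, 0, 0, 1], [-0.0513, 0.0005, -0.0043, 0, 0, 0, 1], [-0.0575, 0.0005, -0.0043, 0, 0, 0, 1], [-0.0575, 0.0005, -0.0043, 0, 0, 0, 1], [-0.0575, 0.0005, -0.0043, 0, 0, 0, 1]]]}}

```text
time_s: 18.45
ee_pos: [0.631, 0.2703, 0.2517]
eef_rot: [3.14, 0.003, 2.976]
force: [2.1, 4.5, 3.3]
grip_width: 0.0276
grip_force: 20.0
```

```bash
python3 s.py
python3 - <<'E'
from h import *
p,d=cams.camera("scene");cv2.imwrite("pics/s6.png",cv2.resize(p[100:300,120:320],(600,600)))
E
```

```text
18.45 [0.631  0.2703 0.2517] [3.1398e+00 2.6000e-03 2.9758e+00] F [2.1  4.46 3.27] M [ 0.935 -0.476 -0.027] g 0.027594689143850867 20.002289414405823 q6 -1.0536633800418884 tau6 -0.043675132328644395 dial~ 0.0008
```

View pics/s6.png

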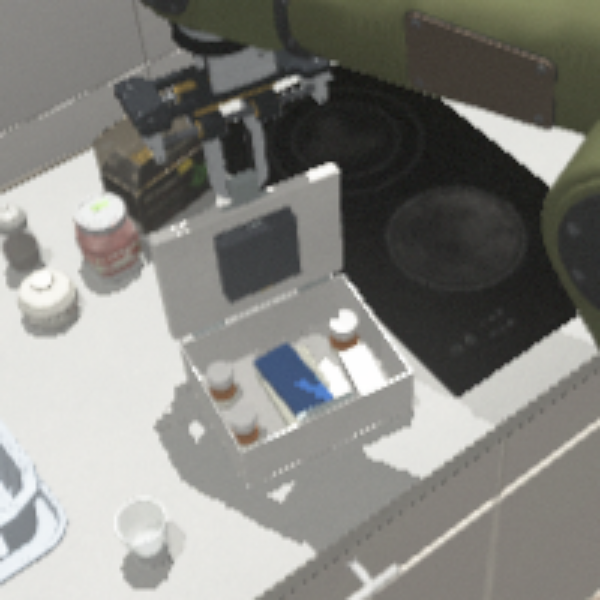

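The lid (around (250,250)) stands upright over the open box, and the gripper holds the tab at (240,180). Release and go up.

Converted, -100 mm / 800 = -0.125, -80 mm / 800 = -0.1.

>>> {"fn": "arm_command", "kwargs": {"plan": [[[0, 0, 0, 0, 0, 0, -0.2], [0, 0, 0, 0, 0, 0, -0.2], [0, 0, 0, 0, 0, 0, -0.2], [0, 0, 0, 0, 0, 0, -0.2], [0, 0, -0.0188, 0, 0, 0, -0.2], [0, 0, -0.0563, 0, 0, 0, -0.2], [0, 0, -0.1, 0, 0, 0, -0.2], [0, 0, -0.125, 0, 0, 0, -0.2], [0, 0, -0.125, 0, 0, 0, -0.2], [0, 0, -0.125, 0, 0, 0, -0.2]]]}}

```text
time_s: 19.5
ee_pos: [0.6301, 0.2699, 0.3498]
eef_rot: [-3.141, -0.001, 2.976]
force: [-0.5, 0.2, -0.0]
grip_width: 0.0566
grip_force: 0.0
```

```bash
python3 s.py
python3 - <<'E'
from h import *
p,d=cams.camera("scene");i=cams.camera_info("scene")
# lid-face angle from depth patch on lid underside (crop px (190..215,260..310)/3+120/100)
T=np.linalg.inv(i["world_to_cam"]);P=[]
for v in range(175,215):
  for u in range(174,234):
    z=d[v,u]
    if z>0:
      w=(T@[(u-i["cx"])/i["fx"]*z,(v-i["cy"])/i["fy"]*z,z,1])[:3]
      b=R.from_euler("z",.165).apply(w-[.543,.2848,0])
      if b[0]>40 and b[2]>.09 or (b[0]>.04 and b[2]>.1 and abs(b[1])<.09):P.append(b)
P=np.array(P);print(len(P));
P=P[abs(P[:,0]-np.median(P[:,0]))<.04];A=np.polyfit(P[:,2],P[:,0],1);print("lid slope dx/dz",A,"angle",np.pi/2+np.arctan(A[0]))
E
```

```text
19.5 [0.6301 0.2699 0.3498] [-3.1412e+00 -5.0000e-04  2.9757e+00] F [-0.49  0.18 -0.  ] M [ 0.011 -0.133  0.014] g 0.05664338333797601 0.0 q6 -1.0535929866064973 tau6 -0.00021285394268488744 dial~ 0.0009
1255
lid slope dx/dz [-0.03536952  0.0720452 ] angle 1.5354415460346733
```

```bash
python3 -c "
from station import ctrl;print(ctrl.hand_in())"
```

```text
the job is handed in; nothing more can be done
None
```

The lockbox is unlocked and its lid left standing upright (about 1.54 rad measured): I set the dial to 2 and then 11 o'clock, felt the stop at about 0.35 rad (moment up to 0.32 N m, right at the allowed limit), backed off, raised and released the lid, and handed in at about 20 s.

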